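Clear the disc chest and hold its lid open

ROBOT

A 7-joint arm with a two-finger parallel gripper is mounted at the origin on the work surface. World frame = base frame: x ahead of the robot, y to its left, z up, the work surface at z = 0. Lengths are in m, angles in degrees, forces in N, time in s.
With the tool pointing down it reaches from about 0.35 to 0.9 m from the base axis. Payload 7.2 kg.
Tool frame: the origin (TCP) lies at the very end of the fingers, on their centre line; the grasp point (between the pads) lies 19 mm behind it (arm.pinch_z is the z of the grasp point in the tool frame, in m); z points along the fingers, y is the direction in which the jaws open and shut (so a half turn about z gives the same grasp; the last joint's range is limited). The gripper opens to 85 mm and grips with 20 to 120 N. Pads are 22 mm wide; open, the fingers measure 114 mm over their backs; the gripper's body (76 mm by 85 mm) begins 54 mm behind the grasp point. The pads swing forward as they close: fully open they stand 13 mm farther back than shut.
Start: joints at [-70.485, 23.554, -0.728, 91.456, 0.321, 64.991, -4.71], TCP at [0.248, 0.573, 0.231] pointing down, gripper open.
Joint ranges: [-169.25, 169.25], [-16.82, 113.86], [-84.01, 82.57], [7.8, 145.47], [-59.2, 239.2], [7.22, 106.19], [-163.78, 163.78]. Speed limits (degrees/s): [136.94, 136.94, 172.46, 172.46, 180, 180, 180].

INTERFACE

Orientations are given as a 3x3 rotation matrix whose columns are the frame's x, y, z axes.
In Python, from workcell import arm gives the robot as it stands.
- The arm moves only by the tool send_rows, never from a script. Its argument "series" is a list of rows, each a list of 6 numbers: the shift along the tool's x, y, z in m, then the turn, a rotation vector about the tool's x, y, z in degrees. In form: [[tx, ty, tz, wx, wy, wz], ...]. A call has 1 to 10 rows; each row is the pose to reach, as a shift and turn from the pose commanded when the call began, along the tool's axes at that moment; what a row does not reach only later rows make up. A row lasts 1/10 s, in which the tool goes at most 50 mm and 8.59 degrees, less where a joint would pass 70% of its speed; a pose out of reach is approached as far as the arm can. A call with a gripper value outside its range is refused whole. "claw" is the finger opening in m, from 0 to 0.0854, set as the call begins (left out, the last holds). The fingers move at their own pace and stop on an object; "newtons" is the grip in N (left out, the last holds). Time passes only in rows, so rows that repeat a pose let the fingers close. It gives the time, the measured TCP pose, the force and the opening at its end, in the units of the state.
- arm.state(): the state, without advancing time (a new reading comes with each control period).
- arm.camera(name): name is "side" or "top"; returns the picture (420x560x3 uint8, blue, green, red); there is no depth.
- arm.calibration(name): a dict with "intrinsics" (3x3 intrinsics, pixels), "cam_to_world" (4x4, takes a point from camera to world coordinates). Camera axes: x right, y down, z forward; pixel columns grow to the right and rows downward; lengths in m; the calibration is good to about 2 mm. A picture is of the moment at which its call begins. calibration takes no time and is no camera call.
- arm.hand_in(): hands the job in, once; it reports no verdict.
Trained networks look in the newest picture that a camera, given by its name, has taken for a name from the list of things; names that differ only in an ending like _2 or _b are one class to them, and where a whole thing is asked for, a point or a joint stands for the part that bears it (a point fixed in the world has none). Each returns a list of dicts, best first, with "conf" (0 to 1); they miss things now and then, are a little off and sometimes report something else, mostly with a low value. They report only what shows in the picture. A call takes as long as a camera call. They do not tell look-alikes from the thing itself.
- arm.silhouettes(camera, target): "mask" (420x560 bool, what is visible of it) and "pixel" ([row, column] in pixels, amid what is visible of it).
The state is a dict: "time_s": time; "joint_positions": joint angles; "qd": joint speeds; "joint_torque": joint torques, N m; "ee_pos": TCP position; "tcp_rot": TCP orientation; "force": force on the tool from outside, world axes, zero at the start; "moment": the same for the moment, N m; "width": finger opening in m.
Only numpy, scipy, OpenCV 4.12 (cv2) and the standard library are available. Lean on these libraries where they do the work, as an engineer would, in place of code of your own. Each camera call takes 0.05 s, during which the arm holds its last target. There are 200 camera calls.

TASK

Lift the two-cup suction lifter by its handle off the lid of the grey disc chest and set it down gently on the stone offcut, upright and with both cups wholly on the stone. Then raise the chest's lid by its steel bar handle until it stands 40 degrees open, and finish while holding it steadily there in the gripper, because it falls shut when let go. Leave the bottle and the rubbing stone where they are.

Things in the scene. Friction and masses are not known exactly. Their poses are not given: they have to be found in the camera images.
- lifter_center (a point): Centre of the suction lifter (49 mm above its underside), loose, 0.45 kg, on the closed lid: two black rubber cups under a round aluminium handle, 190 x 80 x 98 mm high. Own x runs along the handle through both cups, z up. Handle: 26 mm diameter, 150 mm long, centre line 36 mm above this point, free for 88 mm between its two posts, open space below.
- cup_a (a point): Centre of the underside of one cup (80 mm diameter, 14 mm thick), at the lifter's x = +55 mm, 49 mm below lifter_center.
- cup_b (a point): Centre of the underside of the lifter's cup at its own x = -55 mm.
- offcut_top (a point): Centre of the upper face of the stone offcut: a fixed pale slab 240 (its x) x 130 (its y) x 20 mm on two wooden battens, upper face 35 mm above the bench, z up. It lies left or right of the chest; on the other side is a fixed wooden tray 45 mm high with two compartments.
- lid (a joint): Opening angle of the chest's lid in rad: 0 closed (level), 40 degrees = 0.698, stop at 1.35. No spring or catch; the lid weighs about 0.6 kg (about 3 to 5 N to lift at the bar) and falls shut from any angle.
- lid_hinge (a point): Middle of the lid's hinge line at the chest's far upper rim, 120 mm above the bench. Own y is the hinge line; lid closed, own x points from the lid's front edge to the hinge, z up. Turns with the lid, a plate 240 (x from -240 to 0) x 280 (y) x 8 mm (z from 0 to 8). Its front edge (robot side) rises. The chest is a fixed grey steel box 240 x 280 x 120 mm.
- lid_bar (a point): Middle of the lid's handle: round steel bar, 12 mm diameter, 150 mm long, parallel to the hinge (own y), 212 mm in front of the hinge line, 45 mm above the lid's upper face (closed: 53 mm above the hinge line, 173 mm above the bench). Free for 128 mm between its posts. Axes as lid_hinge, turning with the lid. The bar can turn between finger pads as the lid rises.
- bottle: Bystander: upright white bottle, 68 mm diameter, 180 mm high, at the chest's far left; origin at the centre of its underside.
- rubstone: Bystander: loose grey rubbing stone, a plain block 110 mm (its x) x 45 x 30 mm, at the chest's far right; origin at the centre of its underside.
Mind the look-alikes: they are no part of the job. Leave any orange or purple look-alike of the part that bears lifter_center alone.

How it is judged:
By the outcome, as a careful person would: the job done as asked, in the order asked, and still so for the second after the job is handed in, while the arm keeps its last pose, push and grip.
It also fails if it takes over 61 s, if anything falls off the work surface, if the arm or the gripper's body presses on something with over 40 N, if the wrist force passes 120 N, or if a joint passes its speed limit or range.

## Working session

There is one attempt and no reset: what is moved stays moved. The work goes in short steps, Python scripts to look and compute and a tool call to move; the robot and the scene stay as the last step left them, time stands still between calls to the robot, and variables do not carry over. Pictures are saved under pics/ and viewed, about 8 in all and at most 12, crops included, and the job is handed in when it is done.

Besides the shell and the picture viewer there is one more tool, called after "Emit:" as name([rows], argument=value, ...), one row to a line, values as JSON. send_rows: Moves the arm, as the interface text tells. Its arguments: {"type":"object","properties":{"series":{"type":"array","items":{"type":"array","items":{"type":"number"}}},"claw":{"type":"number"},"newtons":{"type":"number"}},"required":["series"]}

```bash
mkdir -p pics; ls
python3 - <<'E'
from workcell import arm
import cv2,numpy as np
print({k:np.round(v,3).tolist() for k,v in arm.state().items()}, arm.pinch_z)
for c in("side","top"):
    im=arm.camera(c);cv2.imwrite(f"pics/{c}0.png",im)
    k=arm.calibration(c);print(c,np.round(k["intrinsics"],1).tolist(),np.round(k["cam_to_world"],3).tolist())
    for t in("lifter_center","lid","lid_bar","cup_a","bottle","rubstone","offcut_top"):
        try:
            for d in arm.silhouettes(c,t)[:4]:print(c,t,round(d["conf"],2),np.round(d["pixel"]),d["mask"].sum())
        except Exception as e:print(c,t,e)
E
```

```text
pics
{'time_s': 0.0, 'joint_positions': [-70.485, 23.601, -0.732, 91.506, 0.321, 64.989, -4.71], 'qd': [-0.071, -0.025, -0.019, -0.026, 0.053, 0.006, 0.051], 'joint_torque': [0.0, -60.063, 0.682, -29.94, 0.014, 0.011, 0.0], 'ee_pos': [0.248, 0.573, 0.23], 'tcp_rot': [[-0.918, 0.397, -0.001], [0.397, 0.918, -0.002], [-0.0, -0.002, -1.0]], 'force': [1.324, 0.275, 0.305], 'moment': [-0.032, -0.067, -0.035], 'width': 0.085} -0.0187
side [[385.1, 0.0, 282.1], [0.0, 385.1, 212.6], [0.0, 0.0, 1.0]] [[0.996, -0.027, 0.079, 0.381], [-0.082, -0.508, 0.857, -0.866], [0.017, -0.861, -0.509, 0.645], [0.0, 0.0, 0.0, 1.0]]
side lifter_center 0.87 [278. 231.] 1722
side lifter_center 0.86 [338. 150.] 3545
side lifter_center 0.84 [210. 237.] 1364
side lifter_center 0.68 [204. 341.] 1210
side lid 0.64 [214. 319.] 3709
side lid_bar 0.91 [211. 315.] 3728
side cup_a 0.86 [206. 338.] 1278
side cup_a 0.83 [213. 227.] 1341
side cup_a 0.8 [338. 148.] 3486
side cup_a 0.68 [282. 230.] 1554
side bottle 0.91 [173. 366.] 599
side bottle 0.54 [204. 336.] 1130
side rubstone 0.67 [323. 428.] 1170
side offcut_top 0.61 [372. 314.] 8349
top [[542.1, 0.0, 281.7], [0.0, 542.1, 210.9], [0.0, 0.0, 1.0]] [[-0.016, -0.996, 0.083, 0.342], [-1.0, 0.014, -0.021, 0.016], [0.02, -0.084, -0.996, 1.529], [0.0, 0.0, 0.0, 1.0]]
top lifter_center 0.82 [266. 204.] 1406
top lifter_center 0.8 [266. 323.] 1443
top lifter_center 0.71 [148. 272.] 1635
top lifter_center 0.68 [316. 387.] 1579
top lid 0.89 [169. 260.] 8208
top lid_bar 0.75 [173. 261.] 8334
top cup_a 0.88 [150. 270.] 1726
top cup_a 0.82 [268. 202.] 1500
top cup_a 0.71 [261. 322.] 1391
top cup_a 0.69 [317. 389.] 1576
top bottle 0.69 [107. 167.] 770
top bottle 0.63 [148. 273.] 1607
top rubstone 0.95 [113. 375.] 684
top offcut_top 0.71 [200. 416.] 4141
```

View pics/side0.png

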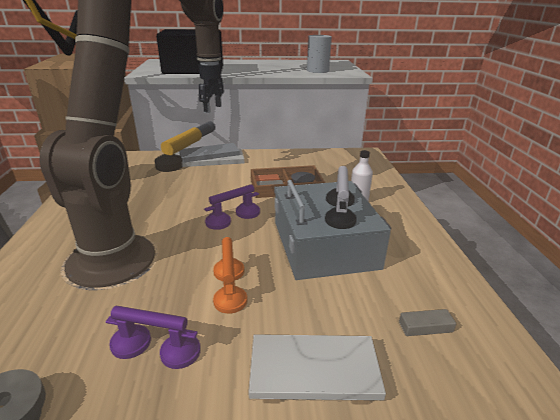

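View pics/top0.png

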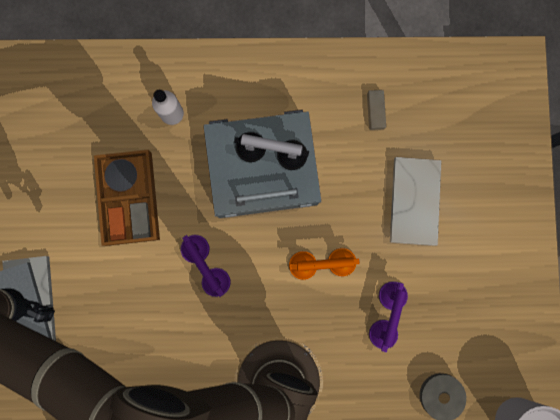

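The side view shows the grey lifter on the lid at about (340,200), the bar at (295,200) and the stone at (315,365). In the top view the lifter handle runs (243,139)–(300,152), the bar (237,197)–(298,193), and the stone is at (416,200), to the robot's right. The orange and purple ones are look-alikes. Next I'll take an enlarged crop for measuring.

```bash
cat > h.py <<'E'
from workcell import arm
import cv2,numpy as np
def back(c,u,v,z):
    k=arm.calibration(c);T=np.array(k["cam_to_world"]);K=np.array(k["intrinsics"])
    d=T[:3,:3]@np.linalg.solve(K,[u,v,1]);o=T[:3,3];return o+d*(z-o[2])/d[2]
def proj(c,p):
    k=arm.calibration(c);T=np.linalg.inv(k["cam_to_world"]);q=np.array(k["intrinsics"])@(T[:3,:3]@np.array(p)+T[:3,3]);return q[:2]/q[2]
def show():
    s=arm.state();print({k:np.round(s[k],3).tolist() for k in("time_s","ee_pos","tcp_rot","force","moment","width","joint_positions")})
E
python3 - <<'E'
from h import *
im=cv2.imread("pics/top0.png")[95:260,190:450]
cv2.imwrite("pics/top0c.png",cv2.resize(im,None,fx=3,fy=3,interpolation=cv2.INTER_CUBIC))
b=lambda m:cv2.boxPoints(cv2.minAreaRect(np.argwhere(m)[:,::-1].astype(np.float32)))
arm.camera("top")
for t,z in(("offcut_top",.035),("lid",.128)):
    d=arm.silhouettes("top",t)[0];B=b(d["mask"]);print(t,B.round(1).tolist(),[back("top",*p,z)[:2].round(3).tolist() for p in B])
E
```

```text
offcut_top [[389.20001220703125, 241.39999389648438], [393.5, 156.39999389648438], [441.29998779296875, 158.89999389648438], [436.8999938964844, 243.8000030517578]] [[0.378, -0.311], [0.616, -0.331], [0.607, -0.466], [0.369, -0.444]]
lid [[202.0, 123.69999694824219], [308.6000061035156, 109.30000305175781], [321.0, 201.60000610351562], [214.39999389648438, 216.0]] [[0.692, 0.192], [0.727, -0.089], [0.482, -0.116], [0.448, 0.161]]
```

View pics/top0c.png

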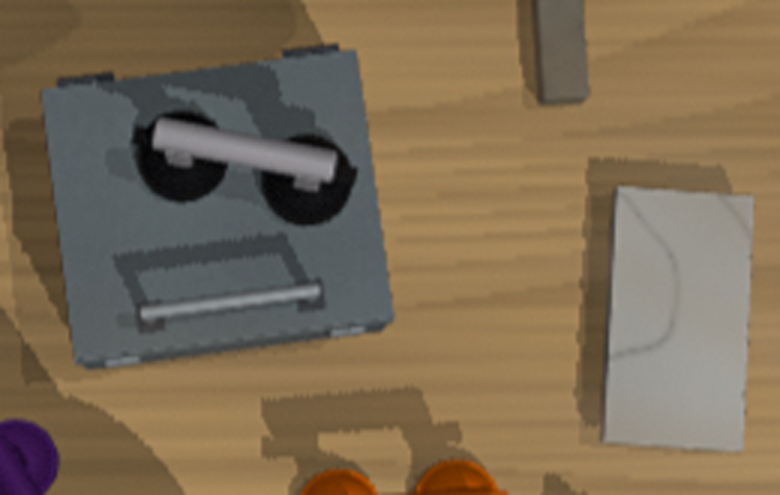

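The crop shows the handle from (157,135) to (335,166), the bar from (140,313) to (321,290), and the stone corners at (618,187), (752,197), (742,450) and (603,440).

Run:
```python
from h import *
P=lambda u,v,z:back("top",190+(u-1)/3,95+(v-1)/3,z)[:2]
def seg(n,a,b,z):
    a=P(*a,z);b=P(*b,z);d=a-b;print(n,((a+b)/2).round(4),"len",np.linalg.norm(d).round(3),"ang",np.degrees(np.arctan2(d[1],d[0])).round(1))
seg("handle",(157,135),(335,166),.213)
seg("bar",(140,313),(321,290),.173)
C=[P(*p,.035) for p in((618,187),(752,197),(742,450),(603,440))]
print("stone",np.mean(C,0).round(4),[np.linalg.norm(C[i]-C[i-1]).round(3) for i in range(4)])
d=(C[0]+C[1]-C[2]-C[3]);print(np.degrees(np.arctan2(d[1],d[0])).round(1))
seg("hinge",(42,90),(355,50),.128)
# cups undersides centers
for c in((180,158),(310,180)):print("cup",P(*c,.142).round(4))
for d in arm.silhouettes("side","lifter_center")[:6]:
    r,c=np.nonzero(d["mask"]);print(d["pixel"],c.min(),c.max(),r.min(),r.max())
im=cv2.imread("pics/side0.png")[150:290,250:410]
cv2.imwrite("pics/s0c.png",cv2.resize(im,None,fx=4,fy=4,interpolation=cv2.INTER_CUBIC))
```

```text
handle [0.6155 0.0103] len 0.148 ang 79.3
bar [0.4956 0.0248] len 0.153 ang 96.5
stone [ 0.4906 -0.39  ] [np.float64(0.237), np.float64(0.126), np.float64(0.237), np.float64(0.129)]
-4.9
hinge [0.7053 0.0501] len 0.277 ang 96.8
cup [0.6244 0.0671]
cup [ 0.6038 -0.0449]
[277.7, 231.4] 213 248 236 313
[337.9, 149.6] 106 200 306 368
[209.7, 237.1] 206 260 184 229
[204.2, 340.6] 325 356 166 228
```

View pics/s0c.png

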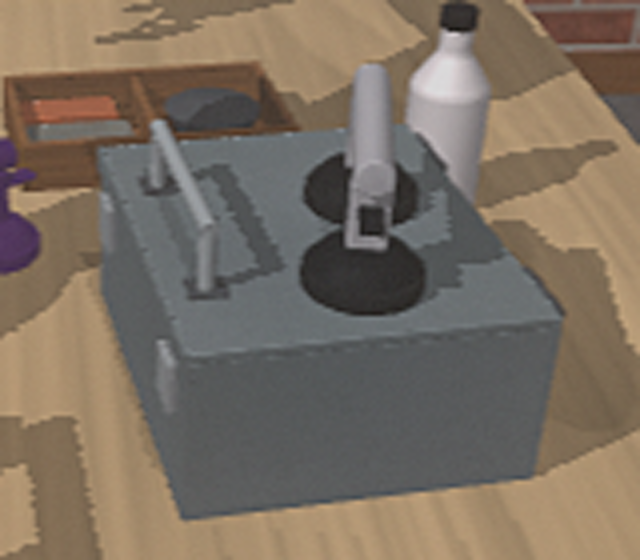

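Two views agree: the bar lies 211 mm in front of the hinge, and the sizes match. I'm moving to above the lifter handle.

Emit:
send_rows([
  [-0.04,-0.026,-0.01,0,0,5.5],
  [-0.08,-0.053,-0.02,0,0,11],
  [-0.12,-0.079,-0.03,0,0,16.5],
  [-0.16,-0.106,-0.04,0,0,22],
  [-0.2,-0.132,-0.04,0,0,27.5],
  [-0.24,-0.159,-0.04,0,0,33],
  [-0.28,-0.185,-0.04,0,0,38.5],
  [-0.32,-0.212,-0.04,0,0,44],
  [-0.36,-0.238,-0.04,0,0,49.5],
  [-0.4,-0.264,-0.04,0,0,55],
], claw=0.085, newtons=60)

```text
time_s: 2.0
ee_pos: [0.5114, 0.1705, 0.2717]
tcp_rot: [[-0.197, 0.98, 0.001], [0.98, 0.197, 0.001], [0.0, 0.001, -1.0]]
force: [0.4, 0.6, 0.3]
width: 0.0847
```

```bash
cat >> h.py <<'E'
from scipy.spatial.transform import Rotation as R
def goal(p,yang,tilt=0):
    # tool down, tool y at world angle yang; row from measured pose
    s=arm.state();A=np.array(s["tcp_rot"]);a=np.radians(yang)
    y=np.array([np.cos(a),np.sin(a),0]);z=np.array([0,0,-1.]);B=np.c_[np.cross(y,z),y,z]
    print("row",(A.T@(np.array(p)-s["ee_pos"])).round(4).tolist(),R.from_matrix(A.T@B).as_rotvec(degrees=True).round(2).tolist())
E
python3 -c "
from h import *
show();goal([.6155,.0103,.27],-10.7)"
```

```text
{'time_s': 2.0, 'ee_pos': [0.511, 0.171, 0.272], 'tcp_rot': [[-0.197, 0.98, 0.001], [0.98, 0.197, 0.001], [0.0, 0.001, -1.0]], 'force': [0.411, 0.558, 0.314], 'moment': [0.03, -0.021, -0.041], 'width': 0.085, 'joint_positions': [-41.302, 13.264, 21.487, 101.544, -5.296, 66.122, -6.834]}
row [-0.1776, 0.0705, 0.0017] [0.04, -0.04, 22.06]
```

Emit:
send_rows([
  [-0.044,0.018,0,0,0,5.5],
  [-0.089,0.035,0,0,0,11],
  [-0.133,0.053,0,0,0,16.5],
  [-0.16,0.063,0,0,0,20],
  [-0.1776,0.0705,0.0,0,0,22],
  [-0.1776,0.0705,0.0,0,0,22],
  [-0.1776,0.0705,0.0,0,0,22],
])

```text
time_s: 2.7
ee_pos: [0.615, 0.0135, 0.271]
tcp_rot: [[0.179, 0.984, -0.001], [0.984, -0.179, 0.001], [0.001, -0.001, -1.0]]
force: [0.5, 1.5, 0.5]
width: 0.085
```

```bash
python3 -c "
from h import *
show();goal([.6155,.0103,.194],-10.7)
a=arm.camera('top')[95:225,190:350];b=arm.camera('side')[120:250,250:410]
cv2.imwrite('pics/g1.png',np.hstack([cv2.resize(i,None,fx=2.5,fy=2.5,interpolation=cv2.INTER_CUBIC) for i in(a,b)]))"
```

```text
{'time_s': 2.7, 'ee_pos': [0.615, 0.013, 0.271], 'tcp_rot': [[0.179, 0.984, -0.001], [0.984, -0.179, 0.001], [0.001, -0.001, -1.0]], 'force': [0.549, 1.517, 0.54], 'moment': [-0.018, 0.014, 0.038], 'width': 0.085, 'joint_positions': [-27.193, 22.305, 29.613, 91.44, -11.603, 69.374, -5.639]}
row [-0.0031, 0.0012, 0.077] [-0.05, -0.03, 0.37]
```

View pics/g1.png

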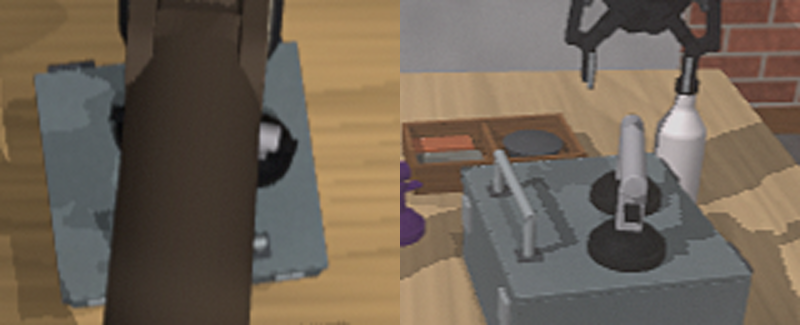

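The jaws straddle the handle: in the side panel the fingers are at x≈588 and 690 and the handle at about 632. Now descending and gripping.

Emit:
send_rows([
  [-0.003,0.001,0.03,0,0,0],
  [-0.003,0.001,0.055,0,0,0],
  [-0.003,0.001,0.077,0,0,0],
  [-0.003,0.001,0.077,0,0,0],
  [-0.003,0.001,0.077,0,0,0],
])

```text
time_s: 3.3
ee_pos: [0.6156, 0.0105, 0.1948]
tcp_rot: [[0.179, 0.984, -0.0], [0.984, -0.179, 0.0], [0.0, -0.0, -1.0]]
force: [0.3, -0.2, 1.1]
width: 0.0847
```

Emit:
send_rows([
  [0,0,0,0,0,0],
  [0,0,0,0,0,0],
  [0,0,0,0,0,0],
  [0,0,0,0,0,0],
  [0,0,0,0,0,0],
  [0,0,0,0,0,0],
  [0,0,0,0,0,0],
  [0,0,0,0,0,0],
], claw=0.01, newtons=60)

```text
time_s: 4.1
ee_pos: [0.6164, 0.0092, 0.195]
tcp_rot: [[0.181, 0.983, 0.002], [0.983, -0.181, 0.0], [0.0, 0.002, -1.0]]
force: [1.6, 0.3, 5.3]
width: 0.0244
```

Emit:
send_rows([
  [0,0,-0.01,0,0,0],
  [0,0,-0.025,0,0,0],
  [0,0,-0.045,0,0,0],
  [0,0,-0.065,0,0,0],
  [0,0,-0.08,0,0,0],
  [0,0,-0.09,0,0,0],
  [0,0,-0.09,0,0,0],
  [0,0,-0.09,0,0,0],
])

```text
time_s: 4.9
ee_pos: [0.6152, 0.0094, 0.2838]
tcp_rot: [[0.181, 0.984, -0.001], [0.984, -0.181, 0.0], [-0.0, -0.001, -1.0]]
force: [-1.2, -0.3, -7.0]
width: 0.0243
```

```bash
python3 -c "
from h import *
show();goal([.4906,-.39,.29],-94.9)
im=arm.camera('side')[100:300,200:420]
cv2.imwrite('pics/g2.png',cv2.resize(im,None,fx=2.5,fy=2.5,interpolation=cv2.INTER_CUBIC))"
```

```text
{'time_s': 4.9, 'ee_pos': [0.615, 0.009, 0.284], 'tcp_rot': [[0.181, 0.984, -0.001], [0.984, -0.181, 0.0], [-0.0, -0.001, -1.0]], 'force': [-1.167, -0.265, -6.993], 'moment': [-0.025, 0.025, -0.041], 'width': 0.024, 'joint_positions': [-27.062, 21.841, 29.956, 90.371, -11.338, 70.891, -5.567]}
row [-0.4153, -0.0504, -0.0061] [-0.04, 0.05, 84.48]
```

View pics/g2.png

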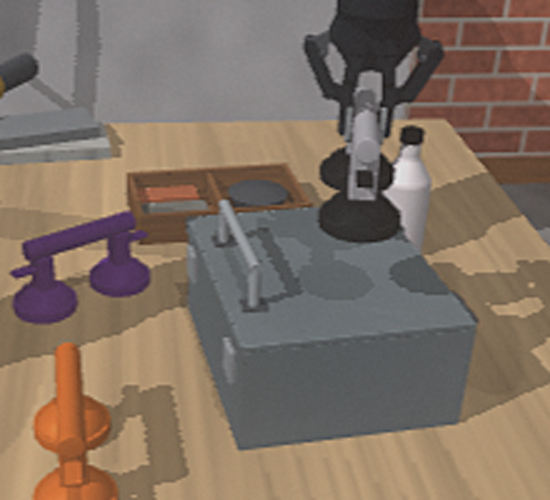

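Lifted level: both cups hang clear of the lid at about (360,190), and the weight reads about 5–7 N. Carrying it to the stone.

Emit:
send_rows([
  [-0.01,0,0,0,0,2],
  [-0.03,-0.003,-0.002,0,0,6],
  [-0.055,-0.006,-0.004,0,0,11],
  [-0.08,-0.01,-0.006,0,0,16],
  [-0.105,-0.013,-0.006,0,0,21],
  [-0.13,-0.016,-0.006,0,0,26],
  [-0.155,-0.019,-0.006,0,0,31],
  [-0.18,-0.022,-0.006,0,0,36],
  [-0.205,-0.025,-0.006,0,0,41],
  [-0.23,-0.028,-0.006,0,0,46],
])

```text
time_s: 5.95
ee_pos: [0.5454, -0.2135, 0.2898]
tcp_rot: [[0.836, 0.548, -0.001], [0.548, -0.836, 0.0], [-0.001, -0.001, -1.0]]
force: [-0.3, -0.8, -5.4]
width: 0.0243
```

```bash
python3 -c "
from h import *
show();goal([.4906,-.39,.29],-94.9)"
```

```text
{'time_s': 5.95, 'ee_pos': [0.545, -0.213, 0.29], 'tcp_rot': [[0.836, 0.548, -0.001], [0.548, -0.836, 0.0], [-0.001, -0.001, -1.0]], 'force': [-0.282, -0.801, -5.411], 'moment': [-0.008, 0.006, 0.046], 'width': 0.024, 'joint_positions': [-16.009, 20.47, 43.9, 94.683, -14.839, 70.927, -25.777]}
row [-0.1425, 0.1176, -0.0002] [-0.02, 0.06, 38.13]
```

Emit:
send_rows([
  [-0.02,0.017,0,0,0,5],
  [-0.04,0.033,0,0,0,10],
  [-0.06,0.05,0,0,0,15],
  [-0.08,0.066,0,0,0,20],
  [-0.1,0.083,0,0,0,26],
  [-0.12,0.099,0,0,0,32],
  [-0.135,0.112,0,0,0,36],
  [-0.1425,0.1175,0,0,0,38],
  [-0.1425,0.1175,0,0,0,38],
  [-0.1425,0.1175,0,0,0,38],
])

```text
time_s: 6.95
ee_pos: [0.4931, -0.3877, 0.2899]
tcp_rot: [[0.997, -0.076, -0.0], [-0.076, -0.997, 0.001], [-0.0, -0.001, -1.0]]
force: [-0.1, 0.3, -5.7]
width: 0.024
```

```bash
python3 -c "
from h import *
show();goal([.4906,-.39,.11],-94.9)"
```

```text
{'time_s': 6.95, 'ee_pos': [0.493, -0.388, 0.29], 'tcp_rot': [[0.997, -0.076, -0.0], [-0.076, -0.997, 0.001], [-0.0, -0.001, -1.0]], 'force': [-0.064, 0.27, -5.673], 'moment': [0.082, -0.029, -0.038], 'width': 0.024, 'joint_positions': [-1.616, 28.104, 52.952, 88.998, -22.999, 74.493, -40.01]}
row [-0.0023, 0.0027, 0.1799] [-0.06, 0.02, 0.57]
```

Emit:
send_rows([
  [-0.002,0.002,0.02,0,0,0.5],
  [-0.002,0.002,0.05,0,0,0.5],
  [-0.002,0.002,0.085,0,0,0.5],
  [-0.002,0.002,0.12,0,0,0.5],
  [-0.002,0.002,0.15,0,0,0.5],
  [-0.002,0.002,0.168,0,0,0.5],
  [-0.002,0.002,0.176,0,0,0.5],
  [-0.002,0.002,0.176,0,0,0.5],
  [-0.002,0.002,0.176,0,0,0.5],
])

```text
time_s: 7.85
ee_pos: [0.4915, -0.3904, 0.1153]
tcp_rot: [[0.996, -0.085, 0.001], [-0.085, -0.996, -0.001], [0.001, 0.001, -1.0]]
force: [0.5, -0.1, -5.2]
width: 0.0243
```

```bash
python3 -c "
from h import *
show()
a=arm.camera('side')[250:420,200:420];b=arm.camera('top')[140:260,350:460]
cv2.imwrite('pics/g3.png',np.hstack([cv2.resize(a,(440,340)),cv2.resize(b,(312,340))]))"
```

```text
{'time_s': 7.85, 'ee_pos': [0.492, -0.39, 0.115], 'tcp_rot': [[0.996, -0.085, 0.001], [-0.085, -0.996, -0.001], [0.001, 0.001, -1.0]], 'force': [0.492, -0.076, -5.205], 'moment': [0.006, -0.003, -0.016], 'width': 0.024, 'joint_positions': [3.025, 37.455, 46.131, 99.975, -31.793, 56.388, -33.38]}
```

View pics/g3.png

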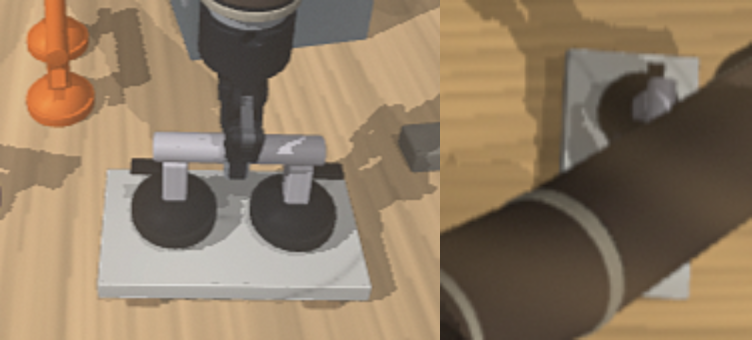

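```bash
python3 -c "
from h import *
c=lambda p:((proj('side',p)-[200,250])*2).round(0)
d=np.array([.996,-.085,0])
for s in(-.055,.055):
  for e in (-.04,0,.04): print('cup',s,c(np.array([.4915,-.3904,.055])+(s+e)*d))
n=np.array([.085,.996,0])
for a in(-.12,.12):
  for b in(-.065,.065):print('stone',c(np.array([.4906,-.39,.035])+a*d+b*n))
"
```

```text
cup -0.055 [127. 206.]
cup -0.055 [170. 207.]
cup -0.055 [213. 208.]
cup 0.055 [246. 208.]
cup 0.055 [288. 209.]
cup 0.055 [331. 209.]
stone [ 94. 283.]
stone [105. 166.]
stone [370. 286.]
stone [341. 170.]
```

The prediction and picture agree within about 4 mm, against margins of 25 mm. Lowering slowly.

Emit:
send_rows([
  [-0.002,0,0.003,0,0,0],
  [-0.002,0,0.006,0,0,0],
  [-0.002,0,0.008,0,0,0],
  [-0.002,0,0.01,0,0,0],
  [-0.002,0,0.011,0,0,0],
  [-0.002,0,0.012,0,0,0],
  [-0.002,0,0.012,0,0,0],
  [-0.002,0,0.012,0,0,0],
])

```text
time_s: 8.75
ee_pos: [0.4887, -0.3903, 0.1023]
tcp_rot: [[0.996, -0.086, 0.0], [-0.086, -0.996, -0.0], [0.0, 0.0, -1.0]]
force: [-1.1, -0.4, -6.2]
width: 0.0242
```

Emit:
send_rows([
  [0,0,0.0005,0,0,0],
  [0,0,0.001,0,0,0],
  [0,0,0.0015,0,0,0],
  [0,0,0.002,0,0,0],
  [0,0,0.002,0,0,0],
  [0,0,0.002,0,0,0],
])

```text
time_s: 9.35
ee_pos: [0.4886, -0.3913, 0.1017]
tcp_rot: [[0.996, -0.087, 0.001], [-0.087, -0.996, -0.001], [0.001, 0.001, -1.0]]
force: [-3.9, -0.5, 7.4]
width: 0.0244
```

Contact: the force went from −6 to +7 N. I'll relax 1 mm, then open.

Emit:
send_rows([
  [0,0,-0.0006,0,0,0],
  [0,0,-0.001,0,0,0],
  [0,0,-0.001,0,0,0],
])

```text
time_s: 9.65
ee_pos: [0.4887, -0.3908, 0.1019]
tcp_rot: [[0.996, -0.086, 0.001], [-0.086, -0.996, -0.001], [0.001, 0.001, -1.0]]
force: [-3.3, -1.0, 5.7]
width: 0.0242
```

Emit:
send_rows([
  [0,0,0,0,0,0],
  [0,0,0,0,0,0],
  [0,0,0,0,0,0],
  [0,0,0,0,0,0],
  [0,0,0,0,0,0],
  [0,0,0,0,0,0],
  [0,0,0,0,0,0],
], claw=0.07)

```text
time_s: 10.35
ee_pos: [0.4887, -0.3902, 0.1012]
tcp_rot: [[0.996, -0.086, 0.0], [-0.086, -0.996, 0.0], [0.0, -0.0, -1.0]]
force: [0.2, 0.3, 1.0]
width: 0.0699
```

Emit:
send_rows([
  [0,0,-0.01,0,0,0],
  [0,0,-0.03,0,0,0],
  [0,0,-0.06,0,0,0],
  [0,0,-0.1,0,0,0],
  [0,0,-0.14,0,0,0],
  [0,0,-0.17,0,0,0],
  [0,0,-0.17,0,0,0],
])

```text
time_s: 11.05
ee_pos: [0.4896, -0.3923, 0.2767]
tcp_rot: [[0.996, -0.086, 0.006], [-0.086, -0.996, -0.004], [0.007, 0.004, -1.0]]
force: [0.6, 0.4, -1.1]
width: 0.0699
```

```bash
python3 -c "
from h import *
show();goal([.4955,.025,.27],6.6)
a=arm.camera('side')[250:420,200:420]
cv2.imwrite('pics/g4.png',cv2.resize(a,(440,340)))"
```

```text
{'time_s': 11.05, 'ee_pos': [0.49, -0.392, 0.277], 'tcp_rot': [[0.996, -0.086, 0.006], [-0.086, -0.996, -0.004], [0.007, 0.004, -1.0]], 'force': [0.588, 0.419, -1.08], 'moment': [0.02, 0.06, -0.048], 'width': 0.07, 'joint_positions': [-1.341, 28.43, 53.003, 90.523, -23.62, 72.466, -39.559]}
row [-0.0302, -0.4162, 0.005] [0.49, -0.1, -101.56]
```

View pics/g4.png

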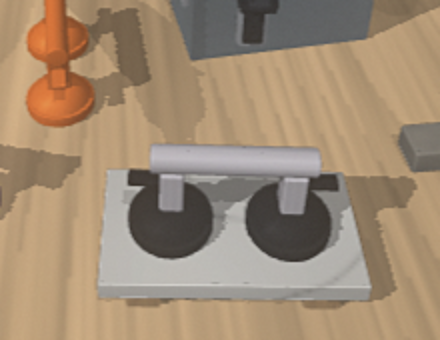

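The lifter stands upright, with both cups at (171,218) and (288,220) well inside the slab. Now to the bar.

Emit:
send_rows([
  [-0.001,-0.015,0,0,0,-3.5],
  [-0.003,-0.044,0,0,0,-10],
  [-0.005,-0.074,0,0,0,-17],
  [-0.007,-0.104,0,0,0,-24.5],
  [-0.01,-0.134,0,0,0,-32],
  [-0.012,-0.164,0,0,0,-39.5],
  [-0.014,-0.194,0,0,0,-47],
  [-0.016,-0.224,0,0,0,-54.5],
  [-0.018,-0.254,0,0,0,-62],
  [-0.02,-0.284,0,0,0,-69],
], claw=0.06)

```text
time_s: 12.1
ee_pos: [0.492, -0.1031, 0.2703]
tcp_rot: [[0.429, 0.903, -0.002], [0.903, -0.429, 0.0], [-0.001, -0.002, -1.0]]
force: [0.9, 0.7, 0.5]
width: 0.0598
```

```bash
python3 -c "
from h import *
show();goal([.4955,.025,.27],6.6)"
```

```text
{'time_s': 12.1, 'ee_pos': [0.492, -0.103, 0.27], 'tcp_rot': [[0.429, 0.903, -0.002], [0.903, -0.429, 0.0], [-0.001, -0.002, -1.0]], 'force': [0.905, 0.678, 0.54], 'moment': [0.029, -0.029, 0.008], 'width': 0.06, 'joint_positions': [-25.516, 10.204, 37.038, 106.864, -6.738, 65.219, -11.458]}
row [0.1173, -0.0517, 0.0003] [-0.11, 0.01, -31.99]
```

Emit:
send_rows([
  [0.03,-0.013,0,0,0,-8],
  [0.06,-0.026,0,0,0,-16],
  [0.088,-0.039,0,0,0,-24],
  [0.108,-0.048,0,0,0,-29.5],
  [0.1173,-0.0517,0,0,0,-32],
  [0.1173,-0.0517,0,0,0,-32],
  [0.1173,-0.0517,0,0,0,-32],
])

```text
time_s: 12.8
ee_pos: [0.4975, 0.0215, 0.2709]
tcp_rot: [[-0.104, 0.995, -0.001], [0.995, 0.104, -0.001], [-0.001, -0.001, -1.0]]
force: [-0.7, 0.0, 0.7]
width: 0.0598
```

```bash
python3 -c "
from h import *
show();goal([.4955,.025,.155],6.6)
b=arm.camera('side')[120:250,250:410]
cv2.imwrite('pics/g5.png',cv2.resize(b,None,fx=3,fy=3,interpolation=cv2.INTER_CUBIC))"
```

```text
{'time_s': 12.8, 'ee_pos': [0.498, 0.022, 0.271], 'tcp_rot': [[-0.104, 0.995, -0.001], [0.995, 0.104, -0.001], [-0.001, -0.001, -1.0]], 'force': [-0.668, 0.024, 0.664], 'moment': [0.033, 0.085, -0.016], 'width': 0.06, 'joint_positions': [-32.714, 9.05, 28.224, 107.047, -4.663, 65.081, 3.145]}
row [0.0037, -0.0015, 0.1159] [-0.05, 0.04, -0.64]
```

View pics/g5.png

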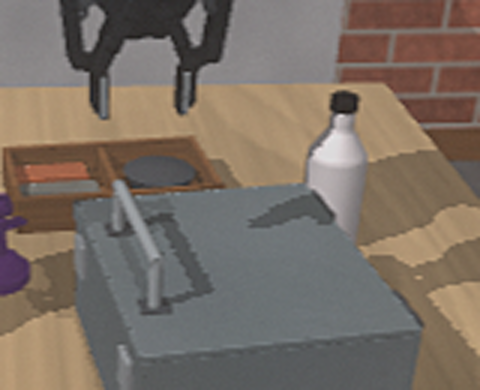

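The fingers (100 and 183) straddle the bar, whose middle is at about (137,222). Descending and closing.

Emit:
send_rows([
  [0.004,-0.001,0.03,0,0,-0.5],
  [0.004,-0.001,0.065,0,0,-0.5],
  [0.004,-0.001,0.1,0,0,-0.5],
  [0.004,-0.001,0.116,0,0,-0.5],
  [0.004,-0.001,0.116,0,0,-0.5],
  [0.004,-0.001,0.116,0,0,-0.5],
])

```text
time_s: 13.45
ee_pos: [0.4968, 0.0253, 0.1557]
tcp_rot: [[-0.112, 0.994, 0.0], [0.994, 0.112, -0.001], [-0.001, 0.0, -1.0]]
force: [0.2, -0.2, 0.0]
width: 0.0603
```

Emit:
send_rows([
  [0,0,0,0,0,0],
  [0,0,0,0,0,0],
  [0,0,0,0,0,0],
  [0,0,0,0,0,0],
  [0,0,0,0,0,0],
  [0,0,0,0,0,0],
  [0,0,0,0,0,0],
  [0,0,0,0,0,0],
], claw=0.0, newtons=60)

```text
time_s: 14.25
ee_pos: [0.4979, 0.0266, 0.1562]
tcp_rot: [[-0.115, 0.993, 0.003], [0.993, 0.115, 0.001], [0.0, 0.003, -1.0]]
force: [3.2, 1.0, 5.9]
width: 0.0098
```

```bash
python3 -c "
from h import *
show()
s=arm.state();A=np.array(s['tcp_rot']);u=np.array([np.cos(np.radians(6.6)),np.sin(np.radians(6.6)),0])
for t in range(4,41,4):
  a=np.radians(t);x=-.212*np.cos(a)+.053*np.sin(a)+.212;z=.212*np.sin(a)+.053*np.cos(a)-.053
  print(t,(A.T@(x*u+[0,0,z])).round(4))"
```

```text
{'time_s': 14.25, 'ee_pos': [0.498, 0.027, 0.156], 'tcp_rot': [[-0.115, 0.993, 0.003], [0.993, 0.115, 0.001], [0.0, 0.003, -1.0]], 'force': [3.182, 0.967, 5.87], 'moment': [0.071, -0.779, 0.043], 'width': 0.01, 'joint_positions': [-30.513, 16.873, 26.569, 115.15, -9.789, 49.908, 7.962]}
4 [ 0.      0.0043 -0.0146]
8 [ 0.      0.0095 -0.029 ]
12 [ 0.      0.0158 -0.0429]
16 [ 0.      0.023  -0.0563]
20 [ 0.      0.0311 -0.0692]
24 [ 0.      0.0401 -0.0815]
28 [ 0.      0.05   -0.0932]
32 [ 0.      0.0606 -0.1041]
36 [ 0.      0.072  -0.1143]
40 [ 0.      0.0841 -0.1236]
```

Bar gripped. Following its arc to 20°, keeping the tool vertical.

Emit:
send_rows([
  [0,0.001,-0.004,0,0,0],
  [0,0.002,-0.0073,0,0,0],
  [0,0.0043,-0.0146,0,0,0],
  [0,0.0068,-0.022,0,0,0],
  [0,0.0095,-0.029,0,0,0],
  [0,0.0158,-0.0429,0,0,0],
  [0,0.023,-0.0563,0,0,0],
  [0,0.027,-0.063,0,0,0],
  [0,0.0311,-0.0692,0,0,0],
  [0,0.0311,-0.0692,0,0,0],
])

```text
time_s: 15.25
ee_pos: [0.5265, 0.03, 0.2241]
tcp_rot: [[-0.115, 0.993, -0.003], [0.993, 0.115, -0.0], [0.0, -0.003, -1.0]]
force: [-2.3, 0.3, -3.6]
width: 0.0099
```

```bash
python3 -c "
from h import *
show()"
```

```text
{'time_s': 15.25, 'ee_pos': [0.526, 0.03, 0.224], 'tcp_rot': [[-0.115, 0.993, -0.003], [0.993, 0.115, -0.0], [0.0, -0.003, -1.0]], 'force': [-2.303, 0.254, -3.638], 'moment': [0.016, 0.676, 0.068], 'width': 0.01, 'joint_positions': [-31.157, 15.138, 27.647, 106.85, -8.041, 60.068, 6.303]}
```

Forces are small, as expected for the lid's weight. Next is 20°→40° (0.053 and 0.0544 further).

Emit:
send_rows([
  [0,0.0044,-0.006,0,0,0],
  [0,0.009,-0.0123,0,0,0],
  [0,0.0139,-0.0182,0,0,0],
  [0,0.0189,-0.024,0,0,0],
  [0,0.0242,-0.0295,0,0,0],
  [0,0.0295,-0.0349,0,0,0],
  [0,0.0352,-0.04,0,0,0],
  [0,0.0409,-0.0451,0,0,0],
  [0,0.047,-0.0498,0,0,0],
  [0,0.053,-0.0544,0,0,0],
])

```text
time_s: 16.25
ee_pos: [0.577, 0.036, 0.2806]
tcp_rot: [[-0.115, 0.993, -0.007], [0.993, 0.115, 0.002], [0.002, -0.006, -1.0]]
force: [-18.1, 0.7, 16.6]
width: 0.0099
```

Emit:
send_rows([
  [0,0,0,0,0,0],
  [0,0,0,0,0,0],
  [0,0,0,0,0,0],
  [0,0,0,0,0,0],
])

```text
time_s: 16.65
ee_pos: [0.5772, 0.0361, 0.2807]
tcp_rot: [[-0.114, 0.993, -0.005], [0.993, 0.115, 0.002], [0.002, -0.005, -1.0]]
force: [-18.0, -0.5, 16.9]
width: 0.0099
```

```bash
python3 -c "
from h import *
show()
s=arm.state();A=np.array(s['tcp_rot']);g=np.array(s['ee_pos'])+A[:,2]*arm.pinch_z
h=np.array([.7053,.0501,.120]);u=np.array([np.cos(np.radians(6.6)),np.sin(np.radians(6.6)),0])
d=g-h;x=d@u;print('grasp',g,'x,z',x,d[2],'r',np.hypot(x,d[2]),'angle',np.degrees(np.arctan2(d[2],-x)-np.arctan2(.053,.212)), 'from z only',np.degrees(np.arcsin(d[2]/np.hypot(.212,.053)))-14.04)
im=arm.camera('side')
for t in (35,40,45):
  a=np.radians(t);y=np.array([-u[1],u[0],0])
  for yy in(-.14,.14):
    q=h+y*yy+u*(-.24*np.cos(a))+np.array([0,0,.24*np.sin(a)]);print(t,yy,((proj('side',q)-[230,90])*3).round())
np.set_printoptions(suppress=True)
cv2.imwrite('pics/g6.png',cv2.resize(im[90:270,230:430],None,fx=3,fy=3,interpolation=cv2.INTER_CUBIC))"
```

```text
{'time_s': 16.65, 'ee_pos': [0.577, 0.036, 0.281], 'tcp_rot': [[-0.114, 0.993, -0.005], [0.993, 0.115, 0.002], [0.002, -0.005, -1.0]], 'force': [-17.957, -0.472, 16.88], 'moment': [-0.008, 4.3, 0.037], 'width': 0.01, 'joint_positions': [-29.985, 17.839, 28.169, 95.585, -9.024, 69.123, 6.885]}
grasp [0.57728771 0.03602041 0.29937127] x,z -0.1287821949853553 0.17937127244612094 r 0.22081419140124717 angle 40.28675393887309 from z only 41.12784091606742
35 -0.14 [259. 294.]
35 0.14 [178. 161.]
40 -0.14 [277. 273.]
40 0.14 [192. 144.]
45 -0.14 [297. 253.]
45 0.14 [207. 127.]
```

View pics/g6.png

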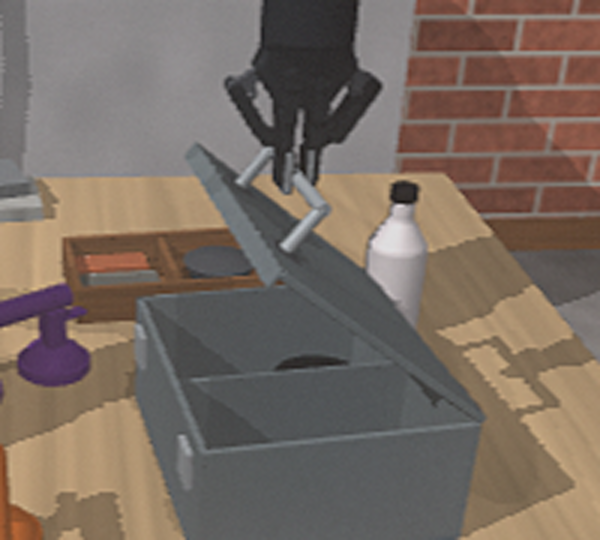

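The lid stands at about 40°: the front corners at (275,278) and (188,148) match the 40° projection (277,273)/(192,144). The 25 N push is radial, so my arc ran slightly too tight. I'll ease outward along the bar's radius, which leaves the angle unchanged.

Emit:
send_rows([
  [0,-0.0006,-0.0008,0,0,0],
  [0,-0.0012,-0.0016,0,0,0],
  [0,-0.0012,-0.0016,0,0,0],
  [0,-0.0012,-0.0016,0,0,0],
])

```text
time_s: 17.1
ee_pos: [0.5774, 0.0361, 0.281]
tcp_rot: [[-0.115, 0.993, -0.003], [0.993, 0.115, 0.001], [0.001, -0.003, -1.0]]
force: [-8.3, 0.1, 5.2]
width: 0.0094
```

Emit:
send_rows([
  [0,-0.0008,-0.0009,0,0,0],
  [0,-0.0008,-0.0009,0,0,0],
  [0,-0.0008,-0.0009,0,0,0],
  [0,-0.0008,-0.0009,0,0,0],
  [0,-0.0008,-0.0009,0,0,0],
  [0,-0.0008,-0.0009,0,0,0],
])

```text
time_s: 17.7
ee_pos: [0.5778, 0.0361, 0.2814]
tcp_rot: [[-0.115, 0.993, -0.001], [0.993, 0.115, 0.0], [0.0, -0.0, -1.0]]
force: [-4.9, 2.5, -1.8]
width: 0.0098
```

```bash
python3 -c "
from h import *
show()
im=arm.camera('side')
o=lambda p:p
h=np.array([.7053,.0501,.120]);w=np.radians(6.6);u=np.array([np.cos(w),np.sin(w),0]);y=np.array([-u[1],u[0],0])
big=cv2.resize(im[100:260,230:400],None,fx=4.5,fy=3.7,interpolation=cv2.INTER_CUBIC)
for t,c in((37,(255,0,0)),(40,(0,255,0)),(43,(0,0,255))):
  a=np.radians(t);f=u*-np.cos(a)+np.array([0,0,np.sin(a)]);n=u*np.sin(a)+np.array([0,0,np.cos(a)])
  P=[((proj('side',h+y*yy+f*x)-[230,100]+.5)*[4.5,3.7]).astype(int).tolist() for yy,x in((-.14,0),(-.14,.24),(.14,.24))]
  cv2.polylines(big,[np.array(P)],False,c,1)
  Q=[((proj('side',h+y*yy+f*.212+n*.053-u*0)-[230,100]+.5)*[4.5,3.7]).astype(int).tolist() for yy in(-.075,.075)]
  cv2.polylines(big,[np.array(Q)],False,c,1)
cv2.imwrite('pics/g7.png',big);print(big.shape)"
```

```text
{'time_s': 17.7, 'ee_pos': [0.578, 0.036, 0.281], 'tcp_rot': [[-0.115, 0.993, -0.001], [0.993, 0.115, 0.0], [0.0, -0.0, -1.0]], 'force': [-4.883, 2.532, -1.779], 'moment': [0.32, 1.548, 0.066], 'width': 0.01, 'joint_positions': [-30.095, 17.694, 28.18, 95.669, -8.873, 68.888, 6.76]}
(592, 765, 3)
```

View pics/g7.png

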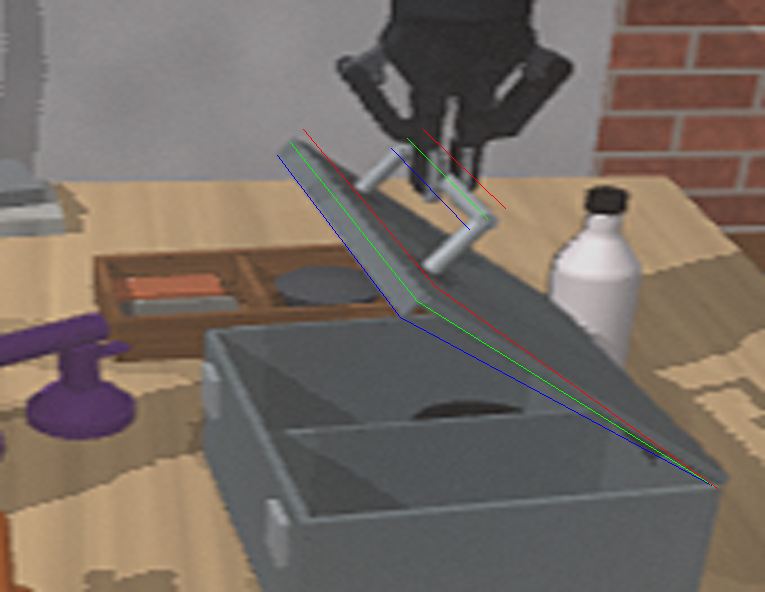

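The bar fits about 40.4° but the lid's front lower edge looks nearer 37°, and the bar's travel gives 39–40°. I'll spend the last view comparing the same features closed and now at high zoom.

```bash
python3 -c "
from h import *
a=cv2.imread('pics/side0.png')[175:245,280:345];b=arm.camera('side');cv2.imwrite('pics/now.png',b);b=b[130:200,285:350]
z=lambda i:cv2.resize(i,None,fx=6,fy=6,interpolation=cv2.INTER_CUBIC)
im=np.hstack([z(a),z(b)])
for k in range(0,780,60):cv2.line(im,(k,0),(k,6),(0,255,255),1)
for k in range(0,420,60):cv2.line(im,(0,k),(6,k),(0,255,255),1)
cv2.imwrite('pics/g8.png',im)"
```

```text
(no output)
```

View pics/g8.png

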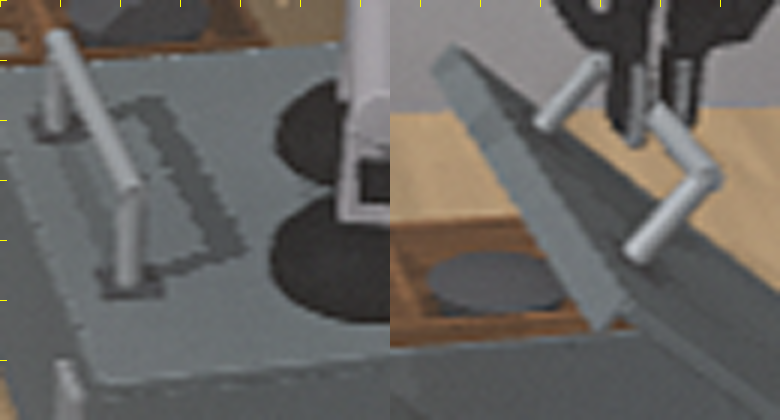

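Readings (crop px). Closed: lid top near corner (98,383), bar ends (130,190) and (60,38). Now: lid top near corner (230,303), bottom near corner (210,328), far corners (65,47) and (43,73), bar ends (322,175) and (210,60). Now I'll fit the angle to all of them.

```bash
python3 -c "
from h import *
from scipy.optimize import least_squares
f=lambda p,o:(np.array(p)+.5)/6-.5+o
C=(280,175);N=(285,130)
top=lambda u,v:np.array([190+(u-1)/3,95+(v-1)/3])
bn,bf=(-.212,-.075,.053),(-.212,.075,.053)
cl=[('side',(-.24,-.14,.008),f((98,383),C)),('side',bn,f((130,190),C)),('side',bf,f((60,38),C)),
 ('top',bf,top(140,313)),('top',bn,top(321,290)),('top',(0,.14,.008),top(42,90)),('top',(0,-.14,.008),top(355,50)),('top',(-.24,-.14,.008),top(392,325))]
nw=[('side',(-.24,-.14,.008),f((230,303),N)),('side',(-.24,-.14,0),f((210,328),N)),('side',(-.24,.14,.008),f((65,47),N)),('side',(-.24,.14,0),f((43,73),N)),('side',bn,f((322,175),N)),('side',bf,f((210,60),N))]
def res(q):
  x,y,w,t,ou,ov=q;o=[]
  u=np.array([np.cos(w),np.sin(w),0]);e=np.array([-u[1],u[0],0]);k=np.array([0,0,1.])
  for L,a in((cl,0),(nw,t)):
    U=u*np.cos(a)-k*np.sin(a);Z=u*np.sin(a)+k*np.cos(a)
    for c,p,m in L:o.append(proj(c,np.array([x,y,.12])+U*p[0]+e*p[1]+Z*p[2])-m+(np.array([ou,ov]) if c=='side' else 0))
  o.append(np.array([ou,ov])*.3)
  return np.concatenate(o)
r=least_squares(res,[.705,.05,.115,.7,0,0],loss='soft_l1')
np.set_printoptions(suppress=True)
print(r.x.round(4),'yaw,theta',np.degrees(r.x[2:4]).round(2));print(r.fun.reshape(-1,2).round(1).tolist())
J=r.jac;print('sd deg',np.degrees(np.sqrt(np.linalg.inv(J.T@J)[3,3])))"
```

```text
[ 0.7053  0.0496  0.1107  0.6648  1.0512 -0.1165] yaw,theta [ 6.34 38.09]
[[-0.1, -0.3], [0.5, 1.0], [-0.3, 0.0], [0.0, 0.2], [-1.1, 0.6], [-0.5, -0.4], [0.9, 0.3], [0.6, -1.5], [-0.0, 0.7], [1.0, -0.7], [-0.2, 0.4], [1.7, -1.7], [-2.1, 1.6], [-0.7, -1.0], [0.3, -0.0]]
sd deg 0.5153139053628124
```

The estimates are 38.1° (image fit), about 39° (bar travel in x) and 40–40.6° (bar height). Their mean is about 39°, so I'll add 1° along the tangent and recheck with forces.

Emit:
send_rows([
  [0,0.001,-0.001,0,0,0],
  [0,0.002,-0.0018,0,0,0],
  [0,0.0028,-0.0026,0,0,0],
  [0,0.0028,-0.0026,0,0,0],
  [0,0.0028,-0.0026,0,0,0],
  [0,0.0028,-0.0026,0,0,0],
  [0,0.0028,-0.0026,0,0,0],
  [0,0.0028,-0.0026,0,0,0],
])

```text
time_s: 18.6
ee_pos: [0.5808, 0.0364, 0.284]
tcp_rot: [[-0.115, 0.993, 0.0], [0.993, 0.115, 0.0], [0.0, 0.0, -1.0]]
force: [-4.1, 5.2, 0.3]
width: 0.0097
```

```bash
python3 -c "
from h import *
show()
s=arm.state();d=np.array(s['ee_pos'])-[.4974,.026,.1542];dx=d@[.9937,.112,0];ch=np.hypot(dx,d[2])
from scipy.optimize import brentq
print(dx,d[2],'x',np.degrees(brentq(lambda a:-.212*np.cos(a)+.053*np.sin(a)+.212-dx,.3,1)),'z',np.degrees(brentq(lambda a:.212*np.sin(a)+.053*np.cos(a)-.053-d[2],.3,1)),'chord',np.degrees(2*np.arcsin(ch/2/.2185)))
a=cv2.imread('pics/now.png');arm.camera('side')
b=arm.camera('side')
ga,gb=[cv2.cvtColor(i,6)[130:190,285:325] for i in(a,b)]
print('motion px',cv2.phaseCorrelate(np.float32(ga),np.float32(gb),cv2.createHanningWindow((40,60),cv2.CV_32F)))
print([ (round(x['conf'],2),np.round(x['pixel']).tolist()) for c in ('side',) for t in('bottle','rubstone','lifter_center') for x in arm.silhouettes(c,t)[:4]])
"
```

```text
{'time_s': 18.6, 'ee_pos': [0.581, 0.036, 0.284], 'tcp_rot': [[-0.115, 0.993, 0.0], [0.993, 0.115, 0.0], [0.0, 0.0, -1.0]], 'force': [-4.054, 5.176, 0.267], 'moment': [0.774, 0.767, 0.011], 'width': 0.01, 'joint_positions': [-30.013, 17.894, 28.2, 95.067, -8.953, 69.277, 6.806]}
0.08408629088754009 0.12977894518731126 x 40.13592825500062 z 42.728033049021 chord 41.44766819043941
motion px ((0.920330306106333, -0.5169941198389232), 1.063027220169703)
[(0.6, [177.0, 362.0]), (0.32, [348.0, 323.0]), (0.94, [323.0, 429.0]), (0.93, [210.0, 234.0]), (0.82, [282.0, 228.0]), (0.72, [350.0, 323.0]), (0.56, [337.0, 152.0])]
```

```bash
python3 -c "
from h import *
print(arm.hand_in());show()"
```

```text
the job is handed in; nothing more can be done
None
the job is handed in; nothing more can be done
```

The lifter is on the stone offcut and the lid is held open in the gripper at about 40°. I handed the job in at about 19 s, with no verdict reported.

- **Lifter:** I lifted it by its handle, carried it level and lowered it until the stone took its weight. The force went from −6 N to +7 N. After release, the picture showed it upright with both cups wholly on the slab, with roughly 20–25 mm to spare by projection.
- **Lid:** The last forces were small, about 5 N on each horizontal axis. I had used all 12 picture views by then, so the final pose was checked by numbers only.
- **Disagreement on the angle:** After the last 1° correction:
  - the bar's travel in x gives 40.1°;
  - the image fit gives about 39° (38.1° before the correction);
  - bar height and chord give 41.5–42.7°. I trust these less, because the bar seems to have slid about 2–3 mm in the pads.
- **Radial push:** My arc was slightly tight near 40°, and the bar pushed back with about 25 N along the radius. I eased it off before the correction; it stayed well below the limits.
- **Bystanders:** No move went near the bottle or the rubbing stone. The last detections put the rubbing stone within a pixel of where it started and the bottle within about 4–5 pixels. I took the bottle's shift as detection noise; it stood upright in the last pictures that show it.

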